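Hold a camera module home in its test dock

ROBOT

A 7-joint arm with a two-finger parallel gripper is mounted at the origin on the work surface; the furniture and walls round the work are solid. World frame = base frame: x ahead of the robot, y to its left, z up, the work surface at z = 0. Lengths are in m, angles in rad, forces in N, time in s.
With the tool pointing down it reaches from about 0.4 to 0.875 m from the base axis. Payload 19.3 kg.
Tool frame: the origin (TCP) lies midway between the tips of the shut fingers; the grasp point (between the pads) lies bot.pinch_z behind it (bot.pinch_z is the distance from the TCP to the grasp point, in m); z points along the fingers, y is the line along which they close (so a half turn about z gives the same grasp; the last joint's range is limited). The gripper opens to 85 mm and grips with 20 to 120 N. Pads are 22 mm wide; open, the fingers measure 114 mm over their backs; the gripper's body (76 mm by 85 mm) begins 54 mm behind the grasp point. The pads swing forward as they close: fully open they stand 13 mm farther back than shut.
Start: joints at [-0.07, 0.521, -0.036, 1.599, 0.021, 1.021, -0.113], TCP at [0.625, -0, 0.231] pointing down, gripper open.
Joint ranges: [-2.91, 2.91], [-0.3, 2.13], [-1.5, 1.42], [0.17, 2.43], [-1.26, 4.41], [0.16, 1.93], [-2.52, 2.52]. Speed limits (rad/s): [1.89, 1.89, 2.39, 2.39, 3.01, 3.01, 3.01].

INTERFACE

Orientations are given as [roll, pitch, yaw] about the fixed x, y, z axes, in that order (R = Rz(yaw) Ry(pitch) Rx(roll)).
In Python, from workcell import readout, grab_frame, camera_info, workorder, bot gives the robot as it stands. The module is installed in compiled form; this text tells all that it offers.
- The arm moves only by the tool drive_tool, never from a script. Its argument "targets" is a list of rows, each an object of numbers: "dx", "dy", "dz": the shift along the tool's x, y, z as a fraction of full scale; "yaw": the turn about the tool's z as a fraction of full scale; "fingers": the closure, from 0 (fully open) to 1 (shut). In form: [{"dx": .., "dy": .., "dz": .., "yaw": .., "fingers": ..}, ...]. A call has 1 to 20 rows; each row shifts and turns the commanded pose from where the row before left it, along the tool's axes as they then stand; what a row does not reach is not made up. Full scale, the value 1, is 0.1 m for a shift and 90 degrees for a turn. A row lasts 1/10 s, in which the tool goes at most 50 mm and 8.59 degrees, less where a joint would pass 70% of its speed; a pose out of reach is approached as far as the arm can. A call with a number of a shift or a turn outside -1 to 1 is refused whole. A call with a gripper value outside its range is refused whole. The fingers move at their own pace and stop on an object; "squeeze" is the grip in N (left out, the last holds). Time passes only in rows, so rows that do not move let the fingers close. It gives the time, the measured TCP pose, the force, the opening and the grip force at its end, in the units of the state.
- readout.observe(): the state, without advancing time (a new reading comes with each control period).
- grab_frame(name): name is "scene" or "side" or "wrist"; returns the picture (480x640x3 uint8, blue, green, red); there is no depth.
- camera_info(name): a dict with "fx", "fy", "cx", "cy" (pixels), "T" (4x4, takes a point from camera to world coordinates); the wrist camera has in their place "hand_eye" (4x4, takes a point from camera to tool coordinates, whose origin is the TCP and whose axes are the flange's). Camera axes: x right, y up, looking along -z (the intrinsics and any distortion apply to the point x, -y, -z); pixel columns grow to the right and rows downward; lengths in m; the calibration is good to about 2 mm. A picture is of the moment at which its call begins: read the wrist's pose just before it. camera_info takes no time and is no camera call.
- workorder.job_done(): hands the job in; it is judged then, once.
The state is a dict: "clock": time; "qpos": joint angles; "qd": joint speeds; "joint_efforts": joint torques, N m; "position": TCP position; "tool_rot": TCP orientation; "force": force on the tool from outside, world axes, zero at the start; "moment": the same for the moment, N m; "grip_width": finger opening in m; "finger_force": force on a finger pad.
Only numpy, scipy, OpenCV 4.12 (cv2) and the standard library are available. Lean on these libraries where they do the work, as an engineer would, in place of code of your own. Each camera call takes 0.05 s, during which the arm holds its last target. There are 200 camera calls.

TASK

The loupe was left standing in the camera test dock: stand it upright in the translucent sorting tray. Then put the camera module into the dock, its blue-striped contact end towards the sprung contacts, and slide it, flat on the base plate, fully home against the end stop and the side fence at once. Finish while still holding it pressed against both with light force, and leave the other things on the bench where they are.

Things in the scene. Friction and masses are not known exactly. Their poses are not given: they have to be found in the camera images.
- dock: Camera test dock, fixed to the bench: dark base plate 150 x 116 mm (x, y), top 12 mm above the bench. Origin: centre of the underside, at bench height; x points to the end stop and contacts, y to the side fence. Behind the end stop (x = 50 to 81 mm) is a black housing with a socket, top 32 mm above the bench. Corner open to -x and -y; plate and stops are smooth (friction about 0.2).
- fence: Side fence on the dock: aluminium bar along the dock's x (x = -39 to 27 mm, y = 24 to 38 mm), top 10 mm above the base plate (screw heads 12.5 mm), with two steel buttons whose flat faces look to -y and lie at y = +22 mm in the dock's frame. Origin: on the base plate's top, straight above the dock's origin; axes as the dock's.
- end_stop: End stop on the dock: two aluminium blocks, at y = -20.5 to -8.5 mm and y = 8.5 to 20.5 mm, tops 10 mm above the base plate (screw heads 12.5 mm), whose faces look to -x and lie at x = +30 mm in the dock's frame. The contact head stands between them. Origin and axes as the fence's.
- contact_head (a joint): Sprung contact head between the end stop's two blocks: four brass pins side by side, 6 mm above the base plate. Metres: 0 free (tips 4 mm proud of the end stop, x = 26 mm in the dock's frame), growing as pushed in to +x; 0.004 with the module on the end stop. Pushes back with 1 N at first touch, 3.9 N at 0.004 (700 N/m): a released module is pushed off.
- seat (a point): Where the middle of the module's underside is when the module is home: on the base plate's top, at x = 2 mm, y = 0 in the dock's frame, with the module's x axis along the dock's. Axes as the dock's.
- camera_module: Camera module, 0.09 to 0.16 kg: aluminium housing 56 x 44 x 34 mm (x, y, z), black lens ring (31 mm across, 6 mm high) on top. Origin: centre of the underside. The +x end is the contact end: blue stripe across the top, brass pads low on the face. Home, its +x end lies on the end stop, its +y side on the fence. Grip the long sides (44 mm apart) above the stops, 14 to 34 mm over the underside.
- module_contacts (a point): Middle of the contact pads, on the module's +x end face 6 mm above its underside (28 mm from the origin).
- loupe: Black loupe, a slightly tapered cup 39 mm across and 28 mm high, standing on the dock's base plate in the corner before the stops. Origin: centre of its underside, z up.
- tray_2: Translucent white sorting tray, loose on the bench: 80 mm (x) by 110 mm (y) over the walls, walls 2 mm thick and 24 mm high, inner floor 2 mm above the bench. Origin: centre of the underside.
- tally_counter: Grey hand tally counter 44 x 54 x 27 mm; bystander. Origin: underside.
- bench_timer: White bench timer 58 x 66 x 20 mm; bystander. Origin: underside.
- sample_bottle: Small glass bottle with a black cap and beige content, 33 mm across, 62 mm high; bystander. Origin: underside.
There are look-alikes about, which are no part of the job. Of the things that look like the loupe, the smaller one is meant.

How it is judged:
By the outcome, as a careful person would: the job done as asked, in the order asked, and still so for the second after the job is handed in, while the arm keeps its last pose, push and grip.
It also fails if it takes over 72 s, if anything falls off the work surface, if the arm or the gripper's body presses on something with over 40 N, if the wrist force passes 120 N, or if a joint passes its speed limit or range.

## Working session

There is one attempt and no reset: what is moved stays moved. The work goes in short steps, Python scripts to look and compute and a tool call to move; the robot and the scene stay as the last step left them, time stands still between calls to the robot, and variables do not carry over. Pictures are saved under pics/ and viewed, at most 10 in all, crops included, and the job is handed in when it is done.

Besides the shell and the picture viewer there is one more tool, called by a JSON object that holds its "method" and its "body". drive_tool: Moves the arm, as the interface text tells. Shift numbers are shares of 0.1 m and turn numbers shares of 90 degrees, none past 1 either way. Its arguments: {"type":"object","properties":{"targets":{"type":"array","items":{"type":"object","properties":{"dx":{"type":"number","minimum":-1,"maximum":1},"dy":{"type":"number","minimum":-1,"maximum":1},"dz":{"type":"number","minimum":-1,"maximum":1},"yaw":{"type":"number","minimum":-1,"maximum":1},"fingers":{"type":"number"}}}},"squeeze":{"type":"number"}},"required":["targets"]}

```bash
mkdir -p pics
python3 - <<'E'
from workcell import *
import cv2,numpy as np
s=readout.observe();print(s,bot.pinch_z)
for n in("scene","side","wrist"):
    cv2.imwrite(f"pics/{n}0.png",grab_frame(n));print(n,camera_info(n))
E
```

```text
{'clock': 0.0, 'qpos': array([-0.07021159,  0.52201533, -0.03635033,  1.6000062 ,  0.02124293,
        1.02110058, -0.11281069]), 'qd': array([-0.00021043,  0.00078873, -0.00065818,  0.00154325,  0.00064469,
        0.00028476,  0.00132723]), 'joint_efforts': array([-4.24098413e-03, -9.27110124e+01,  1.97758444e+00, -3.69928443e+01,
        1.76317629e-02,  8.19846697e-03, -6.58496788e-05]), 'position': array([ 6.24660762e-01, -2.85853759e-05,  2.30725315e-01]), 'tool_rot': array([-3.14045445e+00,  1.06938408e-04,  1.57082962e+00]), 'force': array([ 0.35127797,  0.93928148, -0.35364836]), 'moment': array([ 0.06757287,  0.02444599, -0.01212302]), 'finger_force': 0.0, 'grip_width': 0.08516753719075616} 0.0187
scene {'fx': 494.7980961061967, 'fy': 494.7980961061967, 'cx': 318.0208027403065, 'cy': 244.6303798557619, 'T': array([[-0.65080141,  0.51000843, -0.56244904,  0.03162593],
       [-0.75908468, -0.45243254,  0.46807612,  0.41024059],
       [-0.01574748,  0.73157104,  0.68158332,  0.62091651],
       [ 0.        ,  0.        ,  0.        ,  1.        ]])}
side {'fx': 526.9941360155597, 'fy': 526.9941360155597, 'cx': 331.9300884373895, 'cy': 235.33754198533342, 'T': array([[ 0.99131132,  0.06626758, -0.11362425,  0.38128074],
       [-0.13109366,  0.56856356, -0.81212679, -0.90872226],
       [ 0.01078493,  0.8199659 ,  0.57231076,  0.68803684],
       [ 0.        ,  0.        ,  0.        ,  1.        ]])}
wrist {'fx': 332.24121914801384, 'fy': 332.24121914801384, 'cx': 320.84995398402543, 'cy': 242.94306188021966, 'hand_eye': array([[-8.26130623e-04,  9.47258806e-01,  3.20468519e-01,
         8.17545375e-02],
       [ 9.99999539e-01,  6.25721262e-04,  7.28340701e-04,
         2.56632414e-04],
       [ 4.89403177e-04,  3.20468973e-01, -9.47258886e-01,
        -1.41989361e-01],
       [ 0.00000000e+00,  0.00000000e+00,  0.00000000e+00,
         1.00000000e+00]])}
```

View pics/scene0.png

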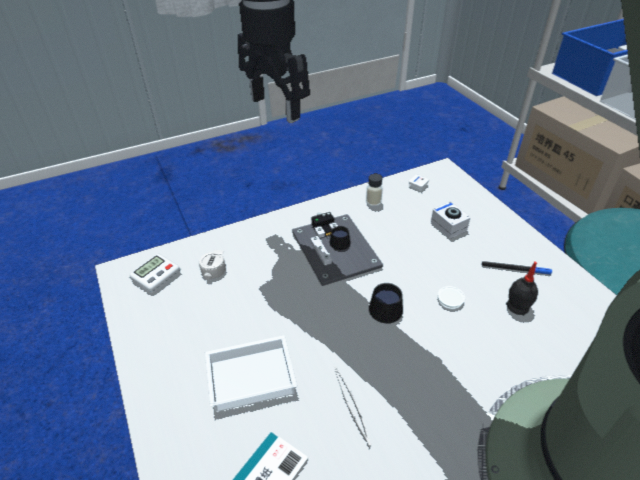

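View pics/side0.png

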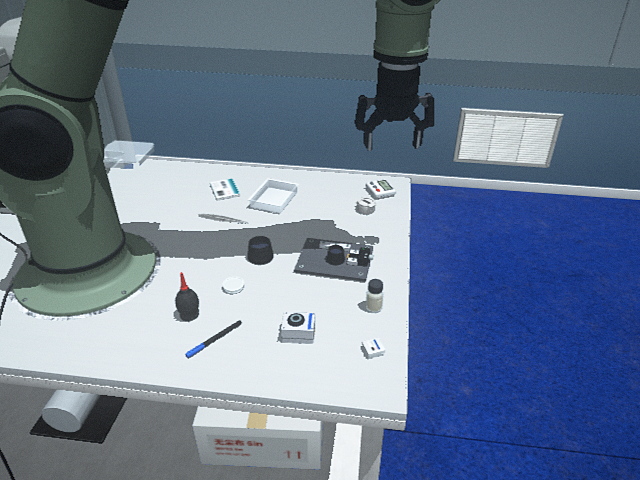

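View pics/wrist0.png

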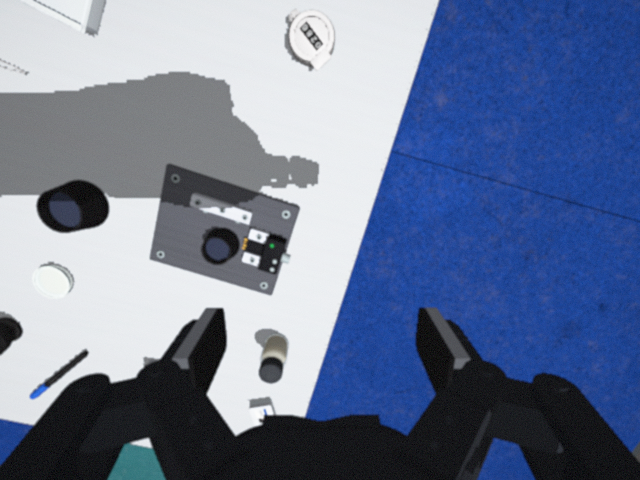

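The wrist view shows the target loupe at (220,245) on the dock, whose corners are near (168,164), (298,206), (272,294) and (151,260). In the scene view the tray is at (252,375) and the module at (451,219), and the side view puts the module at (297,326). The larger black cup, at scene (386,302), is the look-alike.

```bash
cat > h.py <<'E'
from workcell import *
import cv2,numpy as np
from scipy.spatial.transform import Rotation as Ro
def pose(s=None):
    s=s or readout.observe(); T=np.eye(4); T[:3,:3]=Ro.from_euler('xyz',s['tool_rot']).as_matrix(); T[:3,3]=s['position']; return T
def cam(n,P=None):
    i=camera_info(n); return i,(i['T'] if n!='wrist' else (pose() if P is None else P)@i['hand_eye'])
def rays(n,px,P=None):
    i,T=cam(n,P); px=np.atleast_2d(px).astype(float)
    d=np.c_[(px[:,0]-i['cx'])/i['fx'],-(px[:,1]-i['cy'])/i['fy'],-np.ones(len(px))]
    return T[:3,3],d@T[:3,:3].T
def onplane(n,px,z,P=None):
    o,d=rays(n,px,P); return o+d*((z-o[2])/d[:,2])[:,None]
def tri(obs): # list of (name,px,P)
    A=np.zeros((3,3));b=np.zeros(3);L=[]
    for n,p,P in obs:
        o,d=rays(n,p,P);d=d[0]/np.linalg.norm(d[0]);M=np.eye(3)-np.outer(d,d);A+=M;b+=M@o;L.append((o,M))
    x=np.linalg.solve(A,b);return x,[round(1000*np.linalg.norm(M@(x-o)),1) for o,M in L]
E
python3 - <<'E'
from h import *
np.set_printoptions(precision=4,suppress=True)
c=onplane('wrist',[(168,164),(298,206),(272,294),(151,260)],.012);print('dock',c, c.mean(0),np.linalg.norm(c-np.roll(c,-1,0),axis=1))
e=c[1]-c[0]+c[2]-c[3];print('yaw',np.degrees(np.arctan2(e[1],e[0])))
print('loupe',tri([('scene',(340,231),None),('side',(336,246),None),('wrist',(217,243),None)]))
print('ring',tri([('scene',(454,212),None),('side',(295,319),None)]))
m=onplane('side',[(281,315),(315,315),(314,333),(281,332)],.034);print(m)
print('tray scene z0.024',onplane('scene',[(207,351),(285,338),(296,379),(212,407)],.024))
print('tray side',onplane('side',[(262,180),(298,185),(284,212),(248,206)],.024))
print('counter',onplane('scene',(211,264),.02),'bottle',onplane('scene',(374,195),.03),'timer',onplane('scene',(155,272),.02))
for n,bx in(('side',(270,300,325,350)),('scene',(425,195,475,240)),('wrist',(140,150,310,305))):
    im=cv2.imread(f'pics/{n}0.png');x0,y0,x1,y1=bx;k=4 if n!='wrist' else 3
    cv2.imwrite(f'pics/c_{n}.png',cv2.resize(im[y0:y1,x0:x1],None,fx=k,fy=k,interpolation=2))
a,b,c=[cv2.imread(f'pics/c_{n}.png') for n in('side','scene','wrist')]
h=max(x.shape[0] for x in(a,b,c))
cv2.imwrite('pics/m.png',np.hstack([cv2.copyMakeBorder(x,0,h-x.shape[0],0,8,0) for x in(c,)]))
E
```

```text
dock [[ 0.4623  0.0482  0.012 ]
 [ 0.5993  0.0027  0.012 ]
 [ 0.5654 -0.1056  0.012 ]
 [ 0.4262 -0.0613  0.012 ]] [ 0.5133 -0.029   0.012 ] [0.1444 0.1135 0.1461 0.1153]
yaw -17.987460850971804
loupe (array([ 0.5123, -0.0342,  0.0424]), [np.float64(5.2), np.float64(1.4), np.float64(4.7)])
ring (array([ 0.4123, -0.2343,  0.0392]), [np.float64(0.0), np.float64(0.0)])
[[ 0.3886 -0.2157  0.034 ]
 [ 0.4487 -0.223   0.034 ]
 [ 0.4423 -0.2668  0.034 ]
 [ 0.3864 -0.2576  0.034 ]]
tray scene z0.024 [[0.4596 0.267  0.024 ]
 [0.4033 0.1681 0.024 ]
 [0.339  0.1989 0.024 ]
 [0.3791 0.3082 0.024 ]]
tray side [[0.3664 0.3022 0.024 ]
 [0.4566 0.2657 0.024 ]
 [0.4139 0.1414 0.024 ]
 [0.3303 0.1779 0.024 ]]
counter [[0.6125 0.1669 0.02  ]] bottle [[ 0.5547 -0.1704  0.03  ]] timer [[0.6592 0.2485 0.02  ]]
```

{"method": "drive_tool", "body": {"targets": [{"dx":-0.07,"dy":-0.22,"dz":0.18,"fingers":0},{"dx":-0.07,"dy":-0.22,"dz":0.18},{"dx":-0.07,"dy":-0.22,"dz":0.18},{"dx":-0.07,"dy":-0.23,"dz":0.18},{"dx":-0.06,"dy":-0.23,"dz":0.18},{"yaw":-0.08},{"yaw":-0.08},{"yaw":-0.08},{"yaw":-0.08},{"yaw":-0.08},{"yaw":-0.08},{"yaw":-0.08},{"yaw":-0.08},{"yaw":-0.08},{"yaw":-0.08},{},{}]}}

```text
invalid input
```

Run:
```python
from h import *
P=pose();np.save('P1.npy',P);print(P)
im=grab_frame('wrist');cv2.imwrite('pics/w1.png',im)
```

```text
[[ 8.18769827e-06  9.99999642e-01 -8.45975669e-04  6.24755957e-01]
 [ 9.99999996e-01 -8.25895690e-06 -8.42290174e-05 -4.25488535e-05]
 [-8.42359741e-05 -8.45974976e-04 -9.99999639e-01  2.30872715e-01]
 [ 0.00000000e+00  0.00000000e+00  0.00000000e+00  1.00000000e+00]]
```

View pics/w1.png

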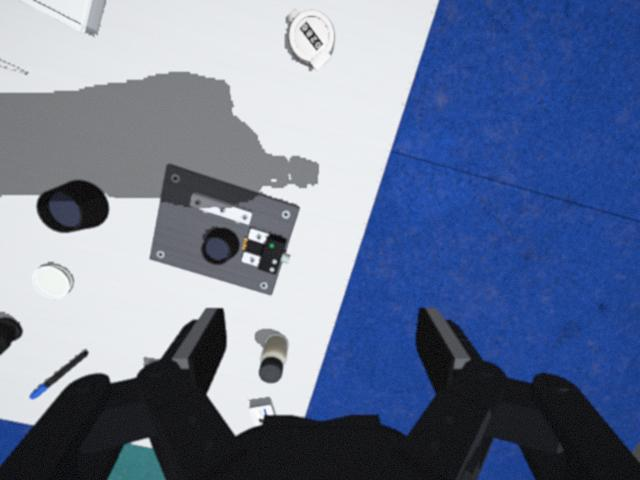

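The move was refused, so this view is the same as before. I'll write every row out in full.

{"method": "drive_tool", "body": {"targets": [{"dx":-0.07,"dy":-0.22,"dz":0.18,"yaw":0,"fingers":0},{"dx":-0.07,"dy":-0.22,"dz":0.18,"yaw":0,"fingers":0},{"dx":-0.07,"dy":-0.22,"dz":0.18,"yaw":0,"fingers":0},{"dx":-0.07,"dy":-0.23,"dz":0.18,"yaw":0,"fingers":0},{"dx":-0.06,"dy":-0.23,"dz":0.18,"yaw":0,"fingers":0},{"dx":0,"dy":0,"dz":0,"yaw":-0.08,"fingers":0},{"dx":0,"dy":0,"dz":0,"yaw":-0.08,"fingers":0},{"dx":0,"dy":0,"dz":0,"yaw":-0.08,"fingers":0},{"dx":0,"dy":0,"dz":0,"yaw":-0.08,"fingers":0},{"dx":0,"dy":0,"dz":0,"yaw":-0.08,"fingers":0},{"dx":0,"dy":0,"dz":0,"yaw":-0.08,"fingers":0},{"dx":0,"dy":0,"dz":0,"yaw":-0.08,"fingers":0},{"dx":0,"dy":0,"dz":0,"yaw":-0.08,"fingers":0},{"dx":0,"dy":0,"dz":0,"yaw":-0.08,"fingers":0},{"dx":0,"dy":0,"dz":0,"yaw":-0.08,"fingers":0},{"dx":0,"dy":0,"dz":0,"yaw":0,"fingers":0},{"dx":0,"dy":0,"dz":0,"yaw":0,"fingers":0}]}}

```text
clock: 1.9
position: [0.5129, -0.0342, 0.1412]
tool_rot: [3.142, -0.0, 2.823]
force: [0.0, -0.6, 0.1]
grip_width: 0.0855
finger_force: 0.0
```

Run:
```python
from h import *
P=pose();np.save('P1.npy',P);print(P)
im=grab_frame('wrist');cv2.imwrite('pics/w1.png',im)
```

```text
[[-9.49717346e-01  3.13108451e-01 -2.46628507e-04  5.12910696e-01]
 [ 3.13108425e-01  9.49717376e-01  1.40979187e-04 -3.41861518e-02]
 [ 2.78369153e-04  5.66689165e-05 -9.99999960e-01  1.41206822e-01]
 [ 0.00000000e+00  0.00000000e+00  0.00000000e+00  1.00000000e+00]]
```

View pics/w1.png

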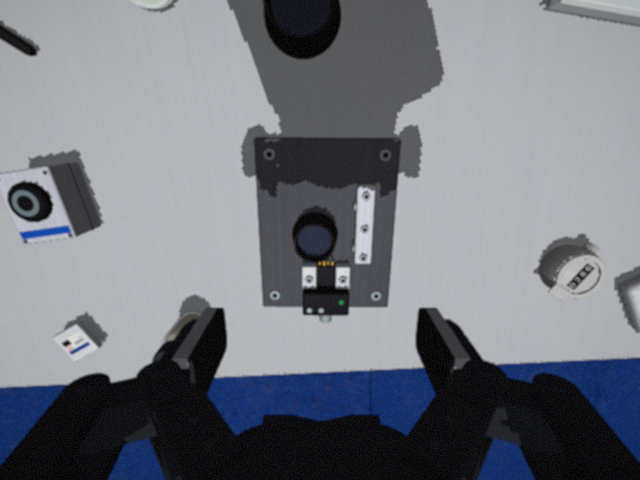

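The dock now lines up with the image: its screws are at (269,154), (386,155), (274,296) and (376,296). The loupe is at (316,237), the fence at (365,225), and the end stop blocks at (309,277) and (343,277). The module is at (35,205) with its blue stripe facing dock +x, and the bottle is at (185,330).

Run:
```python
from h import *
np.set_printoptions(precision=4,suppress=True)
P=np.load('P1.npy');im=cv2.imread('pics/w1.png');g=cv2.cvtColor(im,6)
print('vals plate',g[280,285],g[160,320],'benchshadow',g[120,320],'loupe',g[238,316],'rim',g[252,316],'fence',g[240,366])
def comps(m,x0,y0,x1,y1,amin):
    k=np.zeros_like(g);k[y0:y1,x0:x1]=255;m=cv2.bitwise_and(m.astype('uint8')*255,k)
    return [c for c in cv2.findContours(m,0,1)[0] if cv2.contourArea(c)>amin]
for c in comps((g>150),250,170,400,295,60):
    r=cv2.minAreaRect(c);b=cv2.boxPoints(r);w=onplane('wrist',b,.022,P)[:,:2];print('white',r);print(w)
for c in comps(g<30,285,200,345,262,200):
    e=cv2.fitEllipse(c);print('loupe',e,cv2.boundingRect(c));print(onplane('wrist',e[0],.040,P),onplane('wrist',e[0],.026,P))
for c in comps(g<85,245,137,410,312,5000):
    b=cv2.boxPoints(cv2.minAreaRect(c));print('plate',b)
s=np.float32([(269,154),(386,155),(274,296),(376,296)]);
w=onplane('wrist',s,.012,P);print('screws',w,w.mean(0))
blk=(im[...,0].astype(int)-im[...,2]>60)
for c in comps(blk,0,215,90,250,60):
    r=cv2.minAreaRect(c);print('stripe',r,onplane('wrist',cv2.boxPoints(r),.034,P))
print('module ring top',onplane('wrist',(30,201),.04,P))
tr=onplane('scene',[(207,351),(285,338),(296,379),(212,407)],.024)
```

```text
vals plate 82 42 benchshadow 91 loupe 51 rim 44 fence 209
white ((342.5, 276.5), (19.0, 13.0), 90.0)
[[ 0.543  -0.0314]
 [ 0.5465 -0.0209]
 [ 0.5636 -0.026 ]
 [ 0.56   -0.0367]]
white ((308.5, 276.5), (19.0, 13.0), 90.0)
[[ 0.534  -0.0588]
 [ 0.5375 -0.0483]
 [ 0.5543 -0.054 ]
 [ 0.5508 -0.0647]]
white ((363.0431213378906, 225.26724243164062), (18.321269989013672, 76.16246795654297), 3.3664603233337402)
[[ 0.5435 -0.0176]
 [ 0.483   0.0041]
 [ 0.4883  0.0175]
 [ 0.5493 -0.0032]]
white ((255.5, 235.0), (118.0, 11.0), 90.0)
[[ 0.4491 -0.0719]
 [ 0.4518 -0.0637]
 [ 0.5469 -0.1013]
 [ 0.5438 -0.1105]]
white ((394.0, 234.0), (120.0, 10.0), 90.0)
[[0.4815 0.0311]
 [0.484  0.0384]
 [0.5847 0.0133]
 [0.5819 0.005 ]]
loupe ((314.5463562011719, 235.8332061767578), (42.299224853515625, 49.78710174560547), 2.158795118331909) (293, 211, 44, 51)
[[ 0.5058 -0.0377  0.04  ]] [[ 0.5099 -0.0393  0.026 ]]
plate [[253. 137.]
 [401. 137.]
 [401. 311.]
 [253. 311.]]
screws [[ 0.4384 -0.0535  0.012 ]
 [ 0.4682  0.0341  0.012 ]
 [ 0.5567 -0.0944  0.012 ]
 [ 0.5858 -0.0062  0.012 ]] [ 0.5123 -0.03    0.012 ]
stripe ((44.589195251464844, 232.0648651123047), (7.590178966522217, 49.180198669433594), 81.02737426757812) [[ 0.4322 -0.2569  0.034 ]
 [ 0.4387 -0.2173  0.034 ]
 [ 0.4443 -0.2197  0.034 ]
 [ 0.4378 -0.2596  0.034 ]]
module ring top [[ 0.414  -0.2295  0.04  ]]
```

{"method": "drive_tool", "body": {"targets": [{"dx":0.02,"dy":-0.05,"dz":0.2,"yaw":0,"fingers":0},{"dx":0,"dy":0,"dz":0.2,"yaw":0,"fingers":0},{"dx":0,"dy":0,"dz":0,"yaw":0,"fingers":0}]}}

```text
clock: 2.25
position: [0.5084, -0.0381, 0.0996]
tool_rot: [-3.141, -0.003, 2.825]
force: [0.0, 0.4, 0.3]
grip_width: 0.0852
finger_force: 0.0
```

Run:
```python
from h import *
P=pose();np.save('P2.npy',P);print(P[:3,3])
im=grab_frame('wrist');cv2.imwrite('pics/w2.png',im)
cv2.imwrite('pics/w2c.png',cv2.resize(im[150:350,220:440],None,fx=3,fy=3,interpolation=2))
```

```text
[ 0.50837    -0.03811103  0.09961175]
```

View pics/w2c.png

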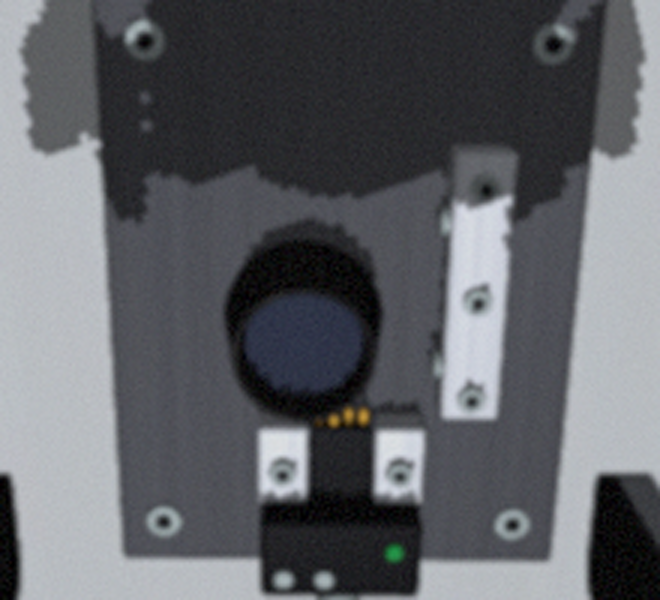

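The close view shows the loupe's lens at crop (302,340). The dock screws are at crop (145,40), (553,45), (163,522) and (512,524), and the stop faces lie along row 430.

Run:
```python
from h import *
np.set_printoptions(precision=4,suppress=True)
P1,P2=np.load('P1.npy'),np.load('P2.npy')
def lens(f,x0,y0,x1,y1):
    im=cv2.imread(f)[y0:y1,x0:x1].astype(int);m=((im[...,0]-im[...,2]>14)&(im.max(2)<100)).astype('uint8')
    c=max(cv2.findContours(m,0,1)[0],key=cv2.contourArea);e=cv2.fitEllipse(c);return np.array(e[0])+(x0,y0),e[1]
a=lens('pics/w1.png',285,205,345,262);b=lens('pics/w2.png',285,220,355,295);print(a,b)
print('lens',tri([('wrist',a[0],P1),('wrist',b[0],P2)]))
def scr(f,x,y):
    g=cv2.imread(f,0)[y-9:y+10,x-9:x+10].astype(float);w=np.abs(g-np.median(g));w[w<25]=0;Y,X=np.mgrid[-9:10,-9:10];return np.array((x+(w*X).sum()/w.sum(),y+(w*Y).sum()/w.sum()))
S1=[(269,154),(386,155),(274,296),(376,296)];S2=[(268,163),(404,165),(274,324),(391,325)]
for p,q in zip(S1,S2): print('screw',*tri([('wrist',p,P1),('wrist',scr('pics/w2.png',*q),P2)]))
w=np.array([onplane('wrist',scr('pics/w2.png',*q),.012,P2)[0] for q in S2]);print(w,'ctr',w.mean(0))
for u,v in((0,2),(1,3)): d=w[v]-w[u];print('yaw',np.degrees(np.arctan2(d[1],d[0])))
for u,v in((0,1),(2,3)): d=w[v]-w[u];print('yaw',np.degrees(np.arctan2(d[1],d[0]))-90)
# edges: stop face, fence face at z=.022 from crop px
q=np.array([(258,430),(424,430),(455,200),(442,418)])/3+(220,150)
e=onplane('wrist',q,.022,P2);c=w.mean(0);
for yw in(-18.25,-18.75):
    t=np.radians(yw);R=np.array([[np.cos(t),np.sin(t)],[-np.sin(t),np.cos(t)]]);print(yw,(e-c)[:,:2]@R.T)
```

```text
(array([314.1634, 240.1313]), (28.121675491333008, 32.88771057128906)) (array([320.8864, 263.9656]), (31.648229598999023, 38.50812911987305))
lens (array([ 0.5106, -0.0396,  0.0348]), [np.float64(0.1), np.float64(0.1)])
screw [ 0.4375 -0.0573 -0.007 ] [np.float64(1.4), np.float64(1.4)]
screw [0.4675 0.0345 0.0121] [np.float64(0.9), np.float64(0.9)]
screw [ 0.5608 -0.0969  0.0031] [np.float64(0.3), np.float64(0.3)]
screw [ 0.5872 -0.0062  0.0095] [np.float64(0.0), np.float64(0.0)]
[[ 0.4359 -0.0546  0.012 ]
 [ 0.4667  0.035   0.012 ]
 [ 0.5561 -0.0934  0.012 ]
 [ 0.5855 -0.0063  0.012 ]] ctr [ 0.5111 -0.0298  0.012 ]
yaw -17.9260857217483
yaw -19.204961507874412
yaw -19.002455135676485
yaw -18.701507858672713
-18.25 [[ 0.0311 -0.0203]
 [ 0.0309  0.0203]
 [-0.0269  0.025 ]
 [ 0.0277  0.0246]]
-18.75 [[ 0.0312 -0.0201]
 [ 0.0308  0.0206]
 [-0.0271  0.0248]
 [ 0.0275  0.0248]]
```

{"method": "drive_tool", "body": {"squeeze": 30, "targets": [{"dx":-0.02,"dy":-0.005,"dz":0.2,"yaw":0,"fingers":0},{"dx":0,"dy":0,"dz":0.2,"yaw":0,"fingers":0},{"dx":0,"dy":0,"dz":0.2,"yaw":0,"fingers":0},{"dx":0,"dy":0,"dz":0.15,"yaw":0,"fingers":0},{"dx":0,"dy":0,"dz":0.01,"yaw":0,"fingers":0},{"dx":0,"dy":0,"dz":0,"yaw":0,"fingers":0},{"dx":0,"dy":0,"dz":0,"yaw":0,"fingers":1},{"dx":0,"dy":0,"dz":0,"yaw":0,"fingers":1},{"dx":0,"dy":0,"dz":0,"yaw":0,"fingers":1},{"dx":0,"dy":0,"dz":0,"yaw":0,"fingers":1},{"dx":0,"dy":0,"dz":0,"yaw":0,"fingers":1},{"dx":0,"dy":0,"dz":0,"yaw":0,"fingers":1},{"dx":0,"dy":0,"dz":0,"yaw":0,"fingers":1},{"dx":0,"dy":0,"dz":0,"yaw":0,"fingers":1}]}}

```text
clock: 3.7
position: [0.5115, -0.0394, 0.0259]
tool_rot: [-3.142, 0.001, 2.827]
force: [-1.9, -1.2, 11.2]
grip_width: 0.0321
finger_force: 29.2
```

{"method": "drive_tool", "body": {"targets": [{"dx":0,"dy":0,"dz":-0.05,"yaw":0,"fingers":1},{"dx":0,"dy":0,"dz":-0.1,"yaw":0,"fingers":1},{"dx":0,"dy":0,"dz":-0.2,"yaw":0,"fingers":1},{"dx":0,"dy":0,"dz":-0.2,"yaw":0,"fingers":1},{"dx":0,"dy":0,"dz":0,"yaw":0,"fingers":1}]}}

```text
clock: 4.2
position: [0.5125, -0.0393, 0.083]
tool_rot: [3.141, 0.003, 2.827]
force: [0.9, -0.8, -0.5]
grip_width: 0.0323
finger_force: 29.8
```

Run:
```python
from h import *
P=pose();np.save('P3.npy',P);print(P[:3,3])
a=grab_frame('wrist');cv2.imwrite('pics/w3.png',a)
s=grab_frame('scene');d=grab_frame('side');cv2.imwrite('pics/s3.png',s);cv2.imwrite('pics/d3.png',d)
r=lambda i,x,y:cv2.resize(i[y:y+100,x:x+130],(390,300),interpolation=2)
cv2.imwrite('pics/v3.png',np.vstack([np.hstack([r(s,270,150),r(d,280,170)]),np.hstack([cv2.resize(a,(390,300)),r(s,195,325)])]))
```

```text
[ 0.51254021 -0.03934144  0.08301095]
```

View pics/v3.png

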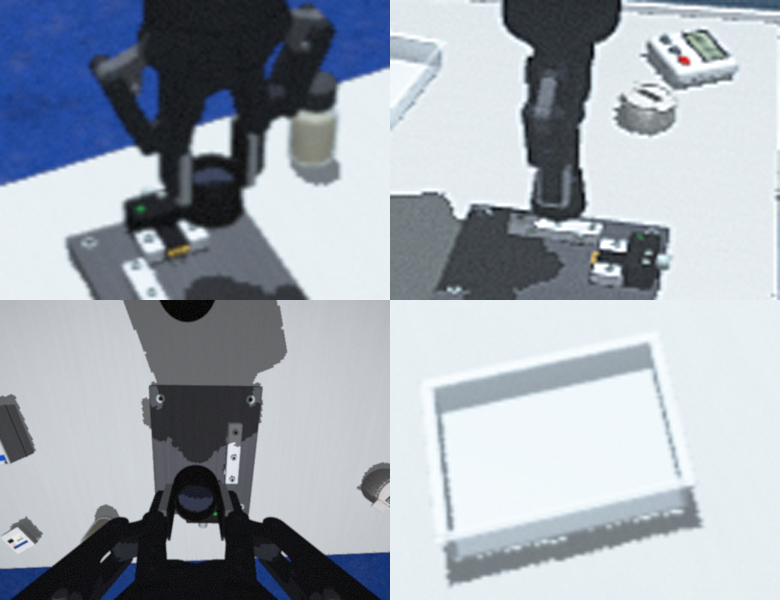

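The loupe is held upright and clear of the dock, and the bystanders are where they were. The tray's corners show up well in the lower-right crop, so I'll carry the loupe there and look with the wrist camera.

{"method": "drive_tool", "body": {"targets": [{"dx":0,"dy":0,"dz":-0.2,"yaw":0,"fingers":1},{"dx":0.1,"dy":0.1,"dz":-0.2,"yaw":0,"fingers":1},{"dx":0.2,"dy":0.21,"dz":-0.2,"yaw":0,"fingers":1},{"dx":0.25,"dy":0.28,"dz":-0.1,"yaw":0,"fingers":1},{"dx":0.25,"dy":0.28,"dz":0,"yaw":0,"fingers":1},{"dx":0.25,"dy":0.28,"dz":0,"yaw":0,"fingers":1},{"dx":0.25,"dy":0.28,"dz":0,"yaw":0,"fingers":1},{"dx":0.25,"dy":0.28,"dz":0,"yaw":0,"fingers":1},{"dx":0.2,"dy":0.25,"dz":0,"yaw":0,"fingers":1},{"dx":0.16,"dy":0.15,"dz":0,"yaw":0,"fingers":1},{"dx":0.06,"dy":0.06,"dz":0,"yaw":0,"fingers":1},{"dx":0,"dy":0,"dz":0,"yaw":0,"fingers":1},{"dx":0,"dy":0,"dz":0,"yaw":0,"fingers":1}]}}

```text
clock: 5.65
position: [0.3913, 0.227, 0.15]
tool_rot: [-3.141, -0.0, 2.827]
force: [0.4, -0.3, 0.6]
grip_width: 0.0323
finger_force: 29.8
```

Run:
```python
from h import *
P=pose();np.save('P4.npy',P);print(P)
a=grab_frame('wrist');cv2.imwrite('pics/w4.png',a)
```

```text
[[-9.50818264e-01  3.09748998e-01 -4.33245167e-04  3.91308962e-01]
 [ 3.09749242e-01  9.50818017e-01 -7.10910783e-04  2.27036722e-01]
 [ 1.91733408e-04 -8.10144318e-04 -9.99999653e-01  1.50001051e-01]
 [ 0.00000000e+00  0.00000000e+00  0.00000000e+00  1.00000000e+00]]
```

View pics/w4.png

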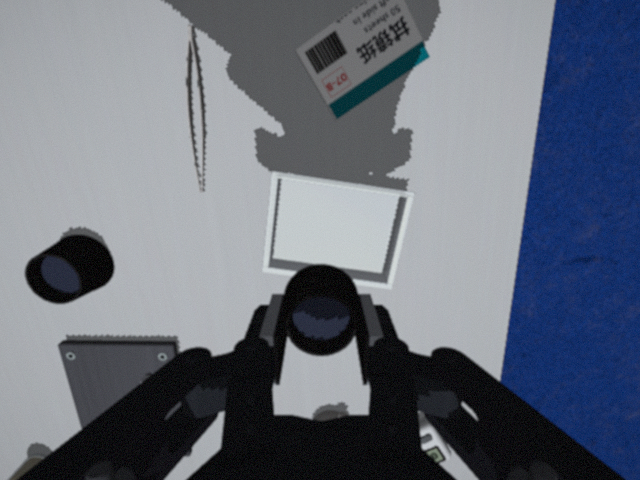

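The tray's rim corners are at (272,171), (413,190), (390,288) and (263,271), and the held loupe is at (322,310).

Run:
```python
from h import *
np.set_printoptions(precision=4,suppress=True)
P=np.load('P4.npy')
q=[(272,171),(413,190),(390,288),(263,271)]
w=onplane('wrist',q,.024,P);print(w,'c',w.mean(0),np.linalg.norm(w-np.roll(w,-1,0),axis=1))
d=w[1]-w[0]+w[2]-w[3];print('long axis deg',np.degrees(np.arctan2(d[1],d[0])))
# scene corners of same: wrist TL = near robot, right ...
S=[(295.5,383),(212.5,405),(207,353),(283.5,337)]
for a,b in zip(q,S): print(tri([('wrist',a,P),('scene',b,None)]))
e=w.mean(0)-P[:3,3];print('tool delta',P[:3,:3].T@e)
```

```text
[[0.3298 0.2055 0.024 ]
 [0.3793 0.3083 0.024 ]
 [0.4585 0.2691 0.024 ]
 [0.408  0.1673 0.024 ]] c [0.3939 0.2376 0.024 ] [0.1142 0.0884 0.1135 0.087 ]
long axis deg 63.979037605398254
(array([0.3291, 0.2072, 0.035 ]), [np.float64(0.1), np.float64(0.1)])
(array([0.3779, 0.3072, 0.0296]), [np.float64(0.0), np.float64(0.0)])
(array([0.4583, 0.2688, 0.0228]), [np.float64(0.8), np.float64(0.8)])
(array([0.4107, 0.1654, 0.0167]), [np.float64(0.3), np.float64(0.3)])
tool delta [0.0008 0.0109 0.126 ]
```

{"method": "drive_tool", "body": {"targets": [{"dx":0,"dy":0.1,"dz":0.1,"yaw":0.045,"fingers":1},{"dx":0,"dy":0,"dz":0.2,"yaw":0.045,"fingers":1},{"dx":0,"dy":0,"dz":0.2,"yaw":0,"fingers":1},{"dx":0,"dy":0,"dz":0.2,"yaw":0,"fingers":1},{"dx":0,"dy":0,"dz":0.2,"yaw":0,"fingers":1},{"dx":0,"dy":0,"dz":0.2,"yaw":0,"fingers":1},{"dx":0,"dy":0,"dz":0.1,"yaw":0,"fingers":1},{"dx":0,"dy":0,"dz":0.05,"yaw":0,"fingers":1},{"dx":0,"dy":0,"dz":0.05,"yaw":0,"fingers":1},{"dx":0,"dy":0,"dz":0.03,"yaw":0,"fingers":1},{"dx":0,"dy":0,"dz":0,"yaw":0,"fingers":1}]}}

```text
clock: 6.8
position: [0.3943, 0.2375, 0.0174]
tool_rot: [3.141, 0.0, 2.686]
force: [0.4, 0.1, -0.1]
grip_width: 0.0326
finger_force: 29.7
```

{"method": "drive_tool", "body": {"targets": [{"dx":0,"dy":0,"dz":0.01,"yaw":0,"fingers":1},{"dx":0,"dy":0,"dz":0.005,"yaw":0,"fingers":1},{"dx":0,"dy":0,"dz":0,"yaw":0,"fingers":1}]}}

```text
clock: 7.1
position: [0.3943, 0.2376, 0.016]
tool_rot: [3.141, 0.0, 2.686]
force: [-0.1, -0.3, 1.1]
grip_width: 0.0322
finger_force: 30.1
```

{"method": "drive_tool", "body": {"targets": [{"dx":0,"dy":0,"dz":0.005,"yaw":0,"fingers":0.55},{"dx":0,"dy":0,"dz":0,"yaw":0,"fingers":0.5},{"dx":0,"dy":0,"dz":0,"yaw":0,"fingers":0.45},{"dx":0,"dy":0,"dz":0,"yaw":0,"fingers":0.45},{"dx":0,"dy":0,"dz":-0.05,"yaw":0,"fingers":0.45},{"dx":0,"dy":0,"dz":-0.1,"yaw":0,"fingers":0.45},{"dx":0,"dy":0,"dz":-0.2,"yaw":0,"fingers":0.45},{"dx":0,"dy":0,"dz":-0.3,"yaw":0,"fingers":0.45},{"dx":0,"dy":0,"dz":-0.3,"yaw":0,"fingers":0.2},{"dx":0,"dy":0,"dz":-0.3,"yaw":0,"fingers":0},{"dx":0,"dy":0,"dz":0,"yaw":0,"fingers":0}]}}

```text
clock: 8.2
position: [0.3954, 0.2383, 0.1443]
tool_rot: [3.137, 0.003, 2.686]
force: [0.6, -0.5, -0.9]
grip_width: 0.0851
finger_force: 0.0
```

Run:
```python
from h import *
np.set_printoptions(precision=4,suppress=True)
P=pose();np.save('P5.npy',P);print(P)
a=grab_frame('wrist');cv2.imwrite('pics/w5.png',a)
im=a.astype(int);k=np.zeros(a.shape[:2],bool);k[180:330,230:410]=1
m=((im.max(2)<70)&k).astype('uint8')
for c in cv2.findContours(m,0,1)[0]:
    if cv2.contourArea(c)>300:
        e=cv2.fitEllipse(c);print(e,cv2.boundingRect(c),onplane('wrist',e[0],.018,P))
# module prep from w1: stripe & ring
P1=np.load('P1.npy')
i=cv2.imread('pics/side0.png').astype(int)
m=((i[...,0]-i[...,2]>60)).astype('uint8');m[:300]=0;m[345:]=0;m[:,:290]=0;m[:,330:]=0
for c in cv2.findContours(m,0,1)[0]:
    if cv2.contourArea(c)>20: r=cv2.minAreaRect(c);print('side stripe',r);print(tri([('side',r[0],None),('wrist',(44.6,232.1),P1)]))
```

```text
[[-0.8979  0.4403  0.0048  0.3954]
 [ 0.4403  0.8979  0.0028  0.2383]
 [-0.0031  0.0046 -1.      0.1443]
 [ 0.      0.      0.      1.    ]]
((318.597412109375, 230.48997497558594), (40.811851501464844, 46.17042922973633), 178.394775390625) (298, 208, 42, 47) [[0.3927 0.2374 0.018 ]]
side stripe ((309.5076904296875, 320.93853759765625), (3.224903106689453, 16.37258529663086), 7.125016689300537)
(array([ 0.4379, -0.2375,  0.0348]), [np.float64(0.5), np.float64(0.5)])
```

{"method": "drive_tool", "body": {"targets": [{"dx":-0.12,"dy":-0.14,"dz":0,"yaw":0,"fingers":0},{"dx":-0.24,"dy":-0.28,"dz":0,"yaw":0,"fingers":0},{"dx":-0.24,"dy":-0.28,"dz":0,"yaw":0,"fingers":0},{"dx":-0.24,"dy":-0.28,"dz":0,"yaw":0,"fingers":0},{"dx":-0.24,"dy":-0.28,"dz":0,"yaw":0,"fingers":0},{"dx":-0.24,"dy":-0.28,"dz":0,"yaw":0,"fingers":0},{"dx":-0.24,"dy":-0.33,"dz":0,"yaw":0,"fingers":0},{"dx":-0.11,"dy":-0.33,"dz":0,"yaw":0,"fingers":0},{"dx":-0.11,"dy":-0.33,"dz":0,"yaw":0,"fingers":0},{"dx":-0.11,"dy":-0.33,"dz":0,"yaw":0,"fingers":0},{"dx":-0.11,"dy":-0.33,"dz":0,"yaw":0,"fingers":0},{"dx":-0.11,"dy":-0.33,"dz":0,"yaw":0,"fingers":0},{"dx":-0.09,"dy":-0.32,"dz":0,"yaw":0,"fingers":0},{"dx":-0.04,"dy":-0.2,"dz":0,"yaw":0,"fingers":0},{"dx":0,"dy":-0.14,"dz":0,"yaw":-0.06,"fingers":0},{"dx":0,"dy":0,"dz":0,"yaw":-0.06,"fingers":0},{"dx":0,"dy":0,"dz":0,"yaw":-0.067,"fingers":0},{"dx":0,"dy":0,"dz":0,"yaw":0,"fingers":0},{"dx":0,"dy":0,"dz":0,"yaw":0,"fingers":0}]}}

```text
clock: 10.15
position: [0.4111, -0.2363, 0.1401]
tool_rot: [3.141, -0.001, 2.977]
force: [0.6, -0.2, -0.1]
grip_width: 0.0852
finger_force: 0.0
```

Run:
```python
from h import *
P=pose();np.save('P6.npy',P);print(P)
a=grab_frame('wrist');cv2.imwrite('pics/w6.png',a)
```

```text
[[-9.86420991e-01  1.64235608e-01 -5.41697263e-04  4.11057662e-01]
 [ 1.64235389e-01  9.86421084e-01  4.26673402e-04 -2.36292184e-01]
 [ 6.04416567e-04  3.31913739e-04 -9.99999762e-01  1.40077552e-01]
 [ 0.00000000e+00  0.00000000e+00  0.00000000e+00  1.00000000e+00]]
```

View pics/w6.png

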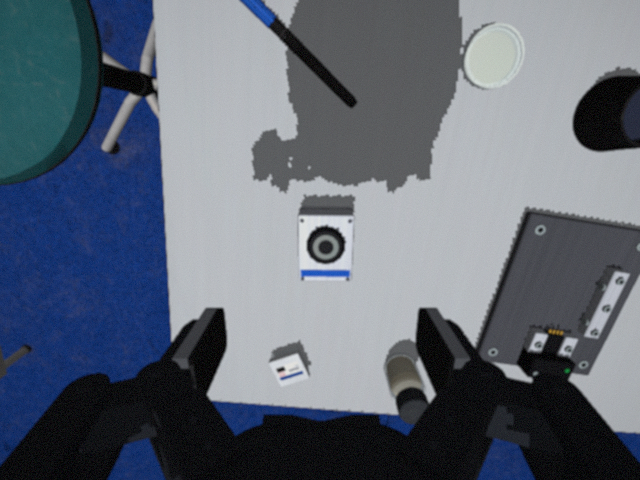

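The module is centred at (326,246), square to the tool, with its blue stripe at row 273 facing dock +x and clear space on both sides.

```bash
cat > mod.py <<'E'
from h import *
def mod(im,P,box,z=.034):
    x0,y0,x1,y1=box;c=im[y0:y1,x0:x1].astype(int)
    m=((c.min(2)>205)|(c[...,0]-c[...,2]>60)).astype('uint8')
    m=cv2.morphologyEx(m,3,np.ones((3,3),np.uint8))
    k=max(cv2.findContours(m,0,1)[0],key=cv2.contourArea)
    r=cv2.minAreaRect(k);b=cv2.boxPoints(r)+(x0,y0)
    st=((c[...,0]-c[...,2]>60)).astype('uint8');k2=max(cv2.findContours(st,0,1)[0],key=cv2.contourArea);r2=cv2.minAreaRect(k2)
    w=onplane('wrist',b,z,P);d=sorted([(np.linalg.norm(w[i]-w[i-1]),i) for i in range(4)])
    return r,w,np.array(r2[0])+(x0,y0),r2
E
python3 - <<'E'
from mod import *
np.set_printoptions(precision=4,suppress=True)
P=np.load('P6.npy');im=cv2.imread('pics/w6.png');print(im[225,310],im[225,280],im[275,325])
r,w,s,r2=mod(im,P,(290,205,362,290));print(r,s,r2);print(w,w.mean(0),np.linalg.norm(w-np.roll(w,-1,0),axis=1))
print('stripe tri',tri([('wrist',s,P),('side',(309.5,320.9),None),('wrist',(44.6,232.1),np.load('P1.npy'))]),onplane('wrist',s,.034,P))
print('ctr in tool',P[:3,:3].T@(w.mean(0)-P[:3,3]))
e=w[1:]-w[:-1];print([np.degrees(np.arctan2(x[1],x[0])) for x in e],np.degrees(np.arctan2(P[1,1],P[0,1])))
E
```

```text
[224 221 217] [194 190 185] [194 110  79]
((35.5, 43.0), (62.0, 51.0), 90.0) [325. 273.] ((34.999996185302734, 67.99999237060547), (47.99999237060547, 5.999999046325684), -0.0)
[[ 0.3891 -0.2496  0.034 ]
 [ 0.3956 -0.211   0.034 ]
 [ 0.4472 -0.2181  0.034 ]
 [ 0.4404 -0.2592  0.034 ]] [ 0.4181 -0.2345  0.034 ] [0.0392 0.0521 0.0417 0.0521]
stripe tri (array([ 0.4379, -0.2378,  0.0349]), [np.float64(0.4), np.float64(0.5), np.float64(0.4)]) [[ 0.4385 -0.2382  0.034 ]]
ctr in tool [-0.0067  0.0029  0.1061]
[np.float64(80.51427125720939), np.float64(-7.844975981543288), np.float64(-99.47373954256382)] 80.5471672306966
```

{"method": "drive_tool", "body": {"squeeze": 40, "targets": [{"dx":-0.06,"dy":0.03,"dz":0.1,"yaw":0,"fingers":0},{"dx":0,"dy":0,"dz":0.25,"yaw":0,"fingers":0},{"dx":0,"dy":0,"dz":0.3,"yaw":0,"fingers":0},{"dx":0,"dy":0,"dz":0.3,"yaw":0,"fingers":0},{"dx":0,"dy":0,"dz":0.2,"yaw":0,"fingers":0},{"dx":0,"dy":0,"dz":0.12,"yaw":0,"fingers":0},{"dx":0,"dy":0,"dz":0,"yaw":0,"fingers":0},{"dx":0,"dy":0,"dz":0,"yaw":0,"fingers":0.3},{"dx":0,"dy":0,"dz":0,"yaw":0,"fingers":1},{"dx":0,"dy":0,"dz":0,"yaw":0,"fingers":1},{"dx":0,"dy":0,"dz":0,"yaw":0,"fingers":1},{"dx":0,"dy":0,"dz":0,"yaw":0,"fingers":1},{"dx":0,"dy":0,"dz":0,"yaw":0,"fingers":1},{"dx":0,"dy":0,"dz":0,"yaw":0,"fingers":1}]}}

```text
clock: 11.6
position: [0.4182, -0.2348, 0.0142]
tool_rot: [-3.141, 0.001, 2.979]
force: [-0.9, -0.2, 10.1]
grip_width: 0.0434
finger_force: 39.6
```

{"method": "drive_tool", "body": {"targets": [{"dx":0,"dy":0,"dz":-0.05,"yaw":0,"fingers":1},{"dx":0,"dy":0,"dz":-0.2,"yaw":0,"fingers":1},{"dx":0,"dy":0,"dz":-0.3,"yaw":0,"fingers":1},{"dx":0,"dy":0,"dz":-0.3,"yaw":0.05,"fingers":1},{"dx":0,"dy":0,"dz":0,"yaw":0.053,"fingers":1},{"dx":0,"dy":0.1,"dz":0,"yaw":0,"fingers":1},{"dx":-0.01,"dy":0.25,"dz":0,"yaw":0,"fingers":1},{"dx":-0.01,"dy":0.35,"dz":0,"yaw":0,"fingers":1},{"dx":-0.01,"dy":0.35,"dz":0,"yaw":0,"fingers":1},{"dx":-0.01,"dy":0.35,"dz":0,"yaw":0,"fingers":1},{"dx":-0.01,"dy":0.35,"dz":0,"yaw":0,"fingers":1},{"dx":0,"dy":0.25,"dz":0,"yaw":0,"fingers":1},{"dx":0,"dy":0.15,"dz":0,"yaw":0,"fingers":1},{"dx":0,"dy":0.02,"dz":0,"yaw":0,"fingers":1},{"dx":0,"dy":0,"dz":0,"yaw":0,"fingers":1},{"dx":0,"dy":0,"dz":0,"yaw":0,"fingers":1}]}}

```text
clock: 13.2
position: [0.491, -0.0315, 0.0982]
tool_rot: [-3.141, -0.0, 2.817]
force: [0.2, -0.7, -1.2]
grip_width: 0.0436
finger_force: 41.6
```

Run:
```python
from h import *
s=readout.observe();P=pose(s);np.save('P7.npy',P);print(P,s['force'])
a=grab_frame('wrist');cv2.imwrite('pics/w7.png',a)
```

```text
[[-9.47795664e-01  3.18877775e-01 -5.86600476e-04  4.91031053e-01]
 [ 3.18878087e-01  9.47795582e-01 -5.48755637e-04 -3.14613981e-02]
 [ 3.80991363e-04 -7.07162251e-04 -9.99999677e-01  9.81719465e-02]
 [ 0.00000000e+00  0.00000000e+00  0.00000000e+00  1.00000000e+00]] [ 0.16090115 -0.69543584 -1.17637902]
```

View pics/w7.png

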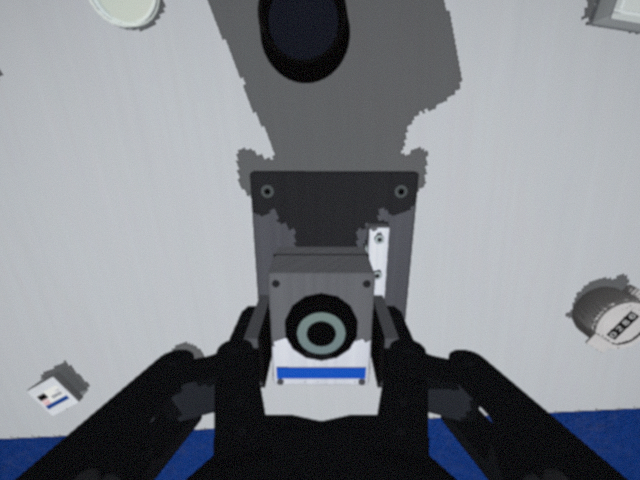

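The module is held square in the gripper at (322,325), its stripe towards the contacts. The dock's screws, at (267,191) and (401,190), confirm that the heading is aligned.

{"method": "drive_tool", "body": {"targets": [{"dx":0,"dy":0,"dz":0.1,"yaw":0,"fingers":1},{"dx":0,"dy":0,"dz":0.25,"yaw":0,"fingers":1},{"dx":0,"dy":0,"dz":0.2,"yaw":0,"fingers":1},{"dx":0,"dy":0,"dz":0.1,"yaw":0,"fingers":1},{"dx":0,"dy":0,"dz":0.04,"yaw":0,"fingers":1},{"dx":0,"dy":0,"dz":0,"yaw":0,"fingers":1},{"dx":0,"dy":0,"dz":0.01,"yaw":0,"fingers":1},{"dx":0,"dy":0,"dz":0,"yaw":0,"fingers":1}]}}

```text
clock: 14.05
position: [0.4919, -0.0303, 0.0289]
tool_rot: [3.141, 0.001, 2.818]
force: [-0.1, 0.4, -1.3]
grip_width: 0.0434
finger_force: 41.7
```

{"method": "drive_tool", "body": {"targets": [{"dx":0,"dy":0,"dz":0.015,"yaw":0,"fingers":1},{"dx":0,"dy":0,"dz":0.01,"yaw":0,"fingers":1},{"dx":0,"dy":0,"dz":0,"yaw":0,"fingers":1}]}}

```text
clock: 14.35
position: [0.4917, -0.0303, 0.0263]
tool_rot: [-3.142, 0.001, 2.818]
force: [-2.6, -0.1, 10.2]
grip_width: 0.0433
finger_force: 42.9
```

{"method": "drive_tool", "body": {"targets": [{"dx":0,"dy":0.02,"dz":-0.01,"yaw":0,"fingers":1},{"dx":0,"dy":0.02,"dz":0,"yaw":0,"fingers":1},{"dx":0,"dy":0.01,"dz":0,"yaw":0,"fingers":1},{"dx":0,"dy":0,"dz":0,"yaw":0,"fingers":1}]}}

```text
clock: 14.75
position: [0.4931, -0.0253, 0.0267]
tool_rot: [3.142, -0.0, 2.818]
force: [0.4, -0.6, -1.9]
grip_width: 0.0431
finger_force: 41.7
```

{"method": "drive_tool", "body": {"targets": [{"dx":-0.03,"dy":0,"dz":0.005,"yaw":0,"fingers":1},{"dx":-0.05,"dy":0,"dz":0,"yaw":0,"fingers":1},{"dx":-0.05,"dy":0,"dz":0,"yaw":0,"fingers":1},{"dx":0,"dy":0,"dz":0,"yaw":0,"fingers":1},{"dx":0,"dy":0,"dz":0,"yaw":0,"fingers":1}]}}

```text
clock: 15.25
position: [0.5056, -0.0298, 0.0263]
tool_rot: [3.141, 0.0, 2.818]
force: [0.6, -0.0, 0.4]
grip_width: 0.0434
finger_force: 42.0
```

{"method": "drive_tool", "body": {"targets": [{"dx":0,"dy":0.005,"dz":0.004,"yaw":0,"fingers":1},{"dx":0,"dy":0.005,"dz":0,"yaw":0,"fingers":1},{"dx":0,"dy":0,"dz":0,"yaw":0,"fingers":1}]}}

```text
clock: 15.55
position: [0.5058, -0.029, 0.0263]
tool_rot: [-3.141, 0.001, 2.818]
force: [-1.5, -1.7, 8.8]
grip_width: 0.0429
finger_force: 42.9
```

{"method": "drive_tool", "body": {"targets": [{"dx":0,"dy":0.005,"dz":0,"yaw":0,"fingers":1},{"dx":0,"dy":0.005,"dz":0,"yaw":0,"fingers":1},{"dx":0,"dy":0,"dz":0,"yaw":0,"fingers":1}]}}

```text
clock: 15.85
position: [0.5061, -0.0281, 0.0263]
tool_rot: [-3.141, 0.001, 2.818]
force: [-1.5, -1.4, 9.3]
grip_width: 0.0432
finger_force: 42.9
```

{"method": "drive_tool", "body": {"targets": [{"dx":0,"dy":0.005,"dz":-0.002,"yaw":0,"fingers":1},{"dx":0,"dy":0.005,"dz":0,"yaw":0,"fingers":1},{"dx":0,"dy":0,"dz":0,"yaw":0,"fingers":1}]}}

```text
clock: 16.15
position: [0.5062, -0.0273, 0.0263]
tool_rot: [-3.141, -0.0, 2.818]
force: [-1.6, -3.8, 8.7]
grip_width: 0.0434
finger_force: 42.8
```

{"method": "drive_tool", "body": {"targets": [{"dx":0,"dy":0.005,"dz":0,"yaw":0,"fingers":1},{"dx":0,"dy":0,"dz":0,"yaw":0,"fingers":1}]}}

```text
clock: 16.35
position: [0.5062, -0.0272, 0.0263]
tool_rot: [-3.14, -0.0, 2.817]
force: [-2.2, -6.3, 9.6]
grip_width: 0.043
finger_force: 42.9
```

{"method": "drive_tool", "body": {"targets": [{"dx":-0.02,"dy":0,"dz":-0.003,"yaw":0,"fingers":1},{"dx":-0.02,"dy":0,"dz":0,"yaw":0,"fingers":1},{"dx":-0.01,"dy":0,"dz":0,"yaw":0,"fingers":1},{"dx":0,"dy":0,"dz":0,"yaw":0,"fingers":1}]}}

```text
clock: 16.75
position: [0.5103, -0.0286, 0.0263]
tool_rot: [-3.14, -0.001, 2.818]
force: [-4.4, -4.6, 6.9]
grip_width: 0.0431
finger_force: 42.7
```

{"method": "drive_tool", "body": {"targets": [{"dx":-0.01,"dy":0,"dz":0,"yaw":0,"fingers":1},{"dx":0,"dy":0,"dz":0,"yaw":0,"fingers":1}]}}

```text
clock: 16.95
position: [0.511, -0.0288, 0.0263]
tool_rot: [-3.14, -0.002, 2.818]
force: [-7.3, -4.2, 8.4]
grip_width: 0.0428
finger_force: 42.9
```

{"method": "drive_tool", "body": {"targets": [{"dx":-0.01,"dy":0,"dz":0,"yaw":0,"fingers":1},{"dx":0,"dy":0,"dz":0,"yaw":0,"fingers":1}]}}

```text
clock: 17.15
position: [0.5119, -0.0291, 0.0263]
tool_rot: [-3.14, -0.002, 2.818]
force: [-6.5, -4.0, 9.5]
grip_width: 0.0429
finger_force: 43.0
```

{"method": "drive_tool", "body": {"targets": [{"dx":-0.01,"dy":0,"dz":-0.002,"yaw":0,"fingers":1},{"dx":0,"dy":0,"dz":0,"yaw":0,"fingers":1}]}}

```text
clock: 17.35
position: [0.5127, -0.0294, 0.0263]
tool_rot: [-3.14, -0.002, 2.818]
force: [-6.9, -3.4, 5.8]
grip_width: 0.043
finger_force: 42.5
```

{"method": "drive_tool", "body": {"targets": [{"dx":-0.005,"dy":0,"dz":0,"yaw":0,"fingers":1},{"dx":0,"dy":0,"dz":0,"yaw":0,"fingers":1}]}}

```text
clock: 17.55
position: [0.513, -0.0295, 0.0263]
tool_rot: [-3.14, -0.003, 2.818]
force: [-7.0, -2.2, 6.9]
grip_width: 0.0432
finger_force: 42.6
```

{"method": "drive_tool", "body": {"targets": [{"dx":-0.005,"dy":0,"dz":0,"yaw":0,"fingers":1},{"dx":0,"dy":0,"dz":0,"yaw":0,"fingers":1}]}}

```text
clock: 17.75
position: [0.5134, -0.0297, 0.0263]
tool_rot: [-3.14, -0.003, 2.818]
force: [-7.8, -2.2, 7.9]
grip_width: 0.0433
finger_force: 42.7
```

{"method": "drive_tool", "body": {"targets": [{"dx":-0.005,"dy":0,"dz":0,"yaw":0,"fingers":1},{"dx":0,"dy":0,"dz":0,"yaw":0,"fingers":1}]}}

```text
clock: 17.95
position: [0.5137, -0.0298, 0.0263]
tool_rot: [-3.14, -0.003, 2.818]
force: [-9.0, -2.2, 9.4]
grip_width: 0.043
finger_force: 42.8
```

{"method": "drive_tool", "body": {"targets": [{"dx":-0.005,"dy":0.002,"dz":-0.002,"yaw":0,"fingers":1},{"dx":0,"dy":0,"dz":0,"yaw":0,"fingers":1}]}}

```text
clock: 18.15
position: [0.5138, -0.0298, 0.0263]
tool_rot: [-3.139, -0.004, 2.818]
force: [-11.2, -1.7, 8.2]
grip_width: 0.0431
finger_force: 42.7
```

{"method": "drive_tool", "body": {"targets": [{"dx":-0.005,"dy":0,"dz":0,"yaw":0,"fingers":1},{"dx":0,"dy":0,"dz":0,"yaw":0,"fingers":1}]}}

```text
clock: 18.35
position: [0.5138, -0.0298, 0.0264]
tool_rot: [-3.139, -0.005, 2.818]
force: [-13.9, -0.3, 11.7]
grip_width: 0.0431
finger_force: 43.2
```

{"method": "drive_tool", "body": {"targets": [{"dx":-0.005,"dy":0,"dz":0,"yaw":0,"fingers":1},{"dx":0,"dy":0,"dz":0,"yaw":0,"fingers":1}]}}

```text
clock: 18.55
position: [0.5139, -0.0298, 0.0264]
tool_rot: [-3.139, -0.005, 2.818]
force: [-17.0, -0.7, 14.7]
grip_width: 0.0434
finger_force: 43.6
```

{"method": "drive_tool", "body": {"targets": [{"dx":0.005,"dy":0.002,"dz":-0.003,"yaw":0,"fingers":1},{"dx":0.004,"dy":0,"dz":0,"yaw":0,"fingers":1},{"dx":0,"dy":0,"dz":0,"yaw":0,"fingers":1},{"dx":0,"dy":0,"dz":0,"yaw":0,"fingers":1},{"dx":0,"dy":0,"dz":0,"yaw":0,"fingers":1}]}}

```text
clock: 19.05
position: [0.5139, -0.0298, 0.0265]
tool_rot: [-3.139, -0.004, 2.818]
force: [-9.2, -2.8, 4.6]
grip_width: 0.0433
finger_force: 42.2
```

Run:
```python
from mod import *
np.set_printoptions(precision=4,suppress=True)
s=readout.observe();P=pose(s);print(s['position'],s['force'],s['tool_rot']);t=np.radians(-18.6)
R=np.array([[np.cos(t),np.sin(t)],[-np.sin(t),np.cos(t)]]);print('dock f',R@s['force'][:2],'pos',R@(s['position'][:2]-(.5115,-.03)))
im=grab_frame('wrist');cv2.imwrite('pics/w8.png',im)
c=im[300:420,250:400].astype(int);st=((c[...,0]-c[...,2]>60)).astype('uint8')
r=cv2.minAreaRect(max(cv2.findContours(st,0,1)[0],key=cv2.contourArea));b=cv2.boxPoints(r)+(250,300)
w=onplane('wrist',b,.046,P);print(r);print((w[:,:2]-(.5115,-.03))@R.T)
a,d=grab_frame('scene'),cv2.imread('pics/scene0.png')
```

```text
[ 0.5139 -0.0298  0.0265] [-9.2362 -2.7502  4.5602] [-3.1391 -0.0039  2.8177]
dock f [-7.8765 -5.5525] pos [0.0022 0.001 ]
((71.0, 72.5), (11.0, 88.0), 90.0)
[[ 0.02   -0.0191]
 [ 0.0198  0.0201]
 [ 0.0258  0.0203]
 [ 0.0259 -0.0193]]
```

```bash
python3 -c "
from workcell import *
print(workorder.job_done())"
```

```text
the job is handed in; nothing more can be done
None
```

The job is handed in: the loupe stands upright in the tray, and the camera module is held home, flat on the base plate, pressing on the end stop side with about 8 N (some 4 N of it on the contact pins) and on the fence with about 5.5 N, finished at about 19 s of the 72 s allowed.

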